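Blank off the open vacuum ports

TASK

Four vacuum ports stand open on the lab bench; close each with the blank cover (solid disc with a knob) of its own size, one after another from the largest port down to the smallest, so the big openings stop catching dust first. Each cover must lie flat and centred on its flange; set it down, do not drop it. Leave the two open rings where they lie.

Things in the scene. Friction and masses are not known exactly. Their poses are not given: they have to be found in the camera images.
- port_90: the largest of four open vacuum ports, fixed upright on the bench: a round bright-steel stub with a foot, a narrower neck and, on top, a flat flange 90 mm across and 10 mm thick with a round dark opening 58 mm across in it, 9 mm deep. The flat flange face is level, 56 mm above the bench. Origin: centre of the underside, on the bench; z up along the axis
- port_70: the second largest of four open vacuum ports, fixed upright on the bench: a round bright-steel stub with a foot, a narrower neck and, on top, a flat flange 70 mm across and 10 mm thick with a round dark opening 44 mm across in it, 9 mm deep. The flat flange face is level, 50 mm above the bench. Origin: centre of the underside, on the bench; z up along the axis
- port_52: the second smallest of four open vacuum ports, fixed upright on the bench: a round bright-steel stub with a foot, a narrower neck and, on top, a flat flange 52 mm across and 10 mm thick with a round dark opening 30 mm across in it, 9 mm deep. The flat flange face is level, 44 mm above the bench. Origin: centre of the underside, on the bench; z up along the axis
- port_36: the smallest of four open vacuum ports, fixed upright on the bench: a round bright-steel stub with a foot, a narrower neck and, on top, a flat flange 36 mm across and 10 mm thick with a round dark opening 18 mm across in it, 9 mm deep. The flat flange face is level, 38 mm above the bench. Origin: centre of the underside, on the bench; z up along the axis
- cover_90: the largest of four loose blank covers, lying on the bench: a solid plain aluminium disc 90 mm across and 8 mm thick, flat underneath, with an upright round brass knob 18 mm across and 28 mm tall at its centre (knob top 36 mm above the underside), 200 g nominal. Fits the port whose flange is 90 mm across; it simply lies on it, nothing locates it. Origin: centre of the underside; z up through the knob
- cover_70: the second largest of four loose blank covers, lying on the bench: a solid plain aluminium disc 70 mm across and 8 mm thick, flat underneath, with an upright round brass knob 18 mm across and 28 mm tall at its centre (knob top 36 mm above the underside), 120 g nominal. Fits the port whose flange is 70 mm across; it simply lies on it, nothing locates it. Origin: centre of the underside; z up through the knob
- cover_52: the second smallest of four loose blank covers, lying on the bench: a solid plain aluminium disc 52 mm across and 8 mm thick, flat underneath, with an upright round brass knob 18 mm across and 28 mm tall at its centre (knob top 36 mm above the underside), 80 g nominal. Fits the port whose flange is 52 mm across; it simply lies on it, nothing locates it. Origin: centre of the underside; z up through the knob
- cover_36: the smallest of four loose blank covers, lying on the bench: a solid plain aluminium disc 36 mm across and 8 mm thick, flat underneath, with an upright round brass knob 18 mm across and 28 mm tall at its centre (knob top 36 mm above the underside), 50 g nominal. Fits the port whose flange is 36 mm across; it simply lies on it, nothing locates it. Origin: centre of the underside; z up through the knob
- ring_large: bystander: loose open aluminium ring without a knob, 80 mm outside, 56 mm hole, 12 mm high, lying on the bench. Origin: centre of the underside. Not part of the job
- ring_small: bystander: loose open aluminium ring without a knob, 48 mm outside, 30 mm hole, 10 mm high, lying on the bench. Origin: centre of the underside. Not part of the job
There are look-alikes about, which are no part of the job. Leave any brown look-alike of the cover_90 alone. What is shaped like the port_36 but orange is not meant.

How it is judged:
By the outcome, as a careful person would: the job done as asked, in the order asked, and still so for the second after the job is handed in, with the robot touching nothing.
It also fails if it takes over 101 s, if anything falls off the work surface, if the arm or the gripper's body presses on something with over 40 N, if the wrist force passes 120 N, or if a joint passes its speed limit or range.

ROBOT

A 6-joint arm with a two-finger parallel gripper is mounted at the origin on the work surface. World frame = base frame: x ahead of the robot, y to its left, z up, the work surface at z = 0. Lengths are in m, angles in degrees, forces in N, time in s.
With the tool pointing down it reaches from about 0.35 to 0.875 m from the base axis. Payload 4.2 kg.
Tool frame: the origin (TCP) lies between the finger pads; the fingertips stand 17 mm ahead of it and the grasp point (between the pads) lies 2 mm behind it; z points along the fingers, y is the line along which they close (so a half turn about z gives the same grasp; the last joint's range is limited). The gripper opens to 87 mm and grips with 3 to 60 N. Pads are 19 mm wide; open, the fingers measure 117 mm over their backs; the gripper's body (75 mm by 190 mm) begins 51 mm behind the grasp point.
Start: joints at [81.28, 22.042, 0.453, 0, -68.411, -14.817], TCP at [0.25, 0.573, 0.24] pointing down, gripper open.
Joint ranges: [-179.83, 179.83], [-69.29, 118.12], [-61.27, 80.66], [-181.25, 117.63], [-171.15, -9.14], [-177.46, 177.46]. Speed limits (degrees/s): [159.86, 159.86, 180, 180, 180, 180].

INTERFACE

Orientations are given as a 3x3 rotation matrix whose columns are the frame's x, y, z axes.
In Python, from station import sense, capture, r, masks_of gives the robot as it stands.
- The arm moves only by the tool apply_moves, never from a script. Its argument "steps" is a list that holds one entry, the list of rows, each a list of 7 numbers: the opening, from 0 (shut) to 1 (fully open), then the shift along the tool's x, y, z in mm, then the turn, a rotation vector about the tool's x, y, z in rad. A call has 1 to 12 rows; each row shifts and turns the commanded pose from where the row before left it, along the tool's axes as they then stand; what a row does not reach is not made up. A row lasts 1/8 s, in which the tool goes at most 62.5 mm and 10.7 degrees, less where a joint would pass 70% of its speed; a pose out of reach is approached as far as the arm can. A call with a gripper value outside its range is refused whole. The fingers move at their own pace and stop on an object; the grip force is fixed at half the most. Time passes only in rows, so rows that do not move let the fingers close. It gives the time, the measured TCP pose, the force and the opening at its end, in the units of the state.
- sense(): the state, without advancing time (a new reading comes with each control period).
- capture(name): name is "side" or "top"; returns a dict with "color" (400x640x3 uint8, red, green, blue), "vfov" (degrees; the focal length in pixels is half the picture's height over the tangent of half this angle, whatever the lens; pixels are square), "cx", "cy" (the principal point, pixels), "T" (4x4, takes a point from camera to world coordinates). Camera axes: x right, y down, z forward; pixel columns grow to the right and rows downward; lengths in m; the calibration is good to about 2 mm. A picture is of the moment at which its call begins. There is no depth.
- r.finish_job(): hands the job in, once; it reports no verdict.
Trained networks look in a picture, given as the dict that the camera call returned (one of the last four; its "shot" number tells which), for a name from the list of things; names that differ only in an ending like _2 or _b are one class to them, and where a whole thing is asked for, a point or a joint stands for the part that bears it (a point fixed in the world has none). Each returns a list of dicts, best first, with "confidence" (0 to 1); they miss things now and then, are a little off and sometimes report something else, mostly with a low value. They report only what shows in the picture. A call takes as long as a camera call. They do not tell look-alikes from the thing itself.
- masks_of(picture, thing): "pixels" (400x640 bool, what is visible of it) and "box" ([left, top, width, height] in pixels, round what is visible of it).
The state is a dict: "time_s": time; "joints": joint angles; "joint_velocities": joint speeds; "effort": joint torques, N m; "tcp_pos": TCP position; "ee_rot": TCP orientation; "wrist_force": force on the tool from outside, world axes, zero at the start; "moment": the same for the moment, N m; "gripper_width": opening from 0.0 (shut) to 1.0 (fully open).
Only numpy, scipy, OpenCV 4.12 (cv2) and the standard library are available. Lean on these libraries where they do the work, as an engineer would, in place of code of your own. Each camera call takes 0.05 s, during which the arm holds its last target. There are 200 camera calls.

## Working session

There is one attempt and no reset: what is moved stays moved. The work goes in short steps, Python scripts to look and compute and a tool call to move; the robot and the scene stay as the last step left them, time stands still between calls to the robot, and variables do not carry over. Pictures are saved under pics/ and viewed, on a budget of 14 in all, crops included, one or two more only if the job needs it, and the job is handed in when it is done.

Besides the shell and the picture viewer there is one more tool, called after ">>>" as name(argument=value, ...), one argument or row to a line, values as JSON. apply_moves: Moves the arm, as the interface text tells. Its arguments: {"type":"object","properties":{"steps":{"type":"array","items":{"type":"array","items":{"type":"array","items":{"type":"number"}}}}},"required":["steps"]}

```bash
mkdir -p pics; python3 - <<'E'
from station import *
import cv2,numpy as np
s=sense();print(s['time_s'],s['tcp_pos'],s['ee_rot'],s['gripper_width'])
for n in('side','top'):
    c=capture(n);cv2.imwrite(f'pics/{n}0.png',c['color'][:,:,::-1]);print(n,c['vfov'],c['cx'],c['cy'],np.round(c['T'],4).tolist(),c['shot'])
    for k in['port_90','port_70','port_52','port_36','cover_90','cover_70','cover_52','cover_36','ring_large','ring_small']:
        print(k,[(np.round(m['box']).tolist(),round(m['confidence'],2)) for m in masks_of(c,k)])
E
```

```text
0.0 [0.24934203 0.57248969 0.23845517] [[ 9.16744461e-01 -3.99473389e-01 -7.77835859e-04]
 [-3.99474132e-01 -9.16742165e-01 -2.05446909e-03]
 [ 1.07630801e-04  2.19414846e-03 -9.99997587e-01]] 0.9966663291201039
side 56.99106398609768 318.7008889330717 197.91154154089654 [[0.7171, -0.5185, 0.4656, 0.0924], [-0.6969, -0.5245, 0.4891, -0.4398], [-0.0094, -0.6752, -0.7375, 0.7211], [0.0, 0.0, 0.0, 1.0]] 1
port_90 [([372.0, 178.0, 23.0, 25.0], 0.91), ([195.0, 152.0, 35.0, 39.0], 0.65), ([323.0, 230.0, 33.0, 37.0], 0.63), ([259.0, 146.0, 15.0, 16.0], 0.58), ([278.0, 129.0, 12.0, 18.0], 0.48)]
port_70 [([372.0, 178.0, 23.0, 25.0], 0.91), ([195.0, 152.0, 35.0, 39.0], 0.65), ([323.0, 230.0, 33.0, 37.0], 0.63), ([259.0, 146.0, 15.0, 16.0], 0.58), ([278.0, 129.0, 12.0, 18.0], 0.48)]
port_52 [([372.0, 178.0, 23.0, 25.0], 0.91), ([195.0, 152.0, 35.0, 39.0], 0.65), ([323.0, 230.0, 33.0, 37.0], 0.63), ([259.0, 146.0, 15.0, 16.0], 0.58), ([278.0, 129.0, 12.0, 18.0], 0.48)]
port_36 [([372.0, 178.0, 23.0, 25.0], 0.91), ([195.0, 152.0, 35.0, 39.0], 0.65), ([323.0, 230.0, 33.0, 37.0], 0.63), ([259.0, 1
[... 1591 characters left out ...]
[170.0, 189.0, 35.0, 30.0], 0.91), ([417.0, 229.0, 25.0, 28.0], 0.85), ([401.0, 168.0, 17.0, 14.0], 0.79), ([182.0, 147.0, 29.0, 27.0], 0.58)]
cover_70 [([170.0, 189.0, 35.0, 30.0], 0.91), ([417.0, 229.0, 25.0, 28.0], 0.85), ([401.0, 168.0, 17.0, 14.0], 0.79), ([182.0, 147.0, 29.0, 27.0], 0.58)]
cover_52 [([170.0, 189.0, 35.0, 30.0], 0.91), ([417.0, 229.0, 25.0, 28.0], 0.85), ([401.0, 168.0, 17.0, 14.0], 0.79), ([182.0, 147.0, 29.0, 27.0], 0.58)]
cover_36 [([170.0, 189.0, 35.0, 30.0], 0.91), ([417.0, 229.0, 25.0, 28.0], 0.85), ([401.0, 168.0, 17.0, 14.0], 0.79), ([182.0, 147.0, 29.0, 27.0], 0.58)]
ring_large [([270.0, 210.0, 25.0, 26.0], 0.57)]
ring_small [([463.0, 191.0, 14.0, 16.0], 0.61)]
```

```bash
python3 - <<'E'
import cv2
a=cv2.imread('pics/top0.png')[110:310,130:530];cv2.imwrite('pics/t1.png',cv2.resize(a,None,fx=2,fy=2,interpolation=cv2.INTER_CUBIC))
E
```

```text
(no output)
```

View pics/side0.png

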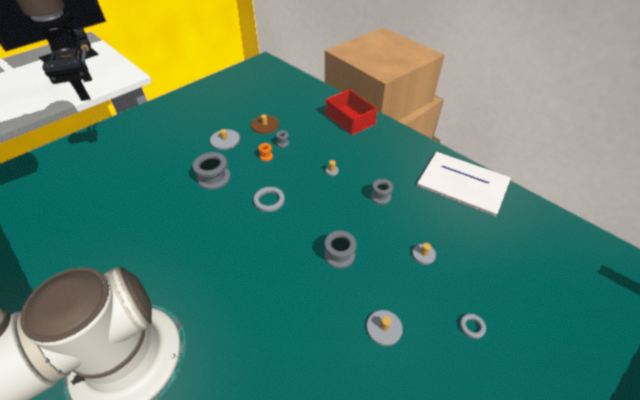

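View pics/top0.png

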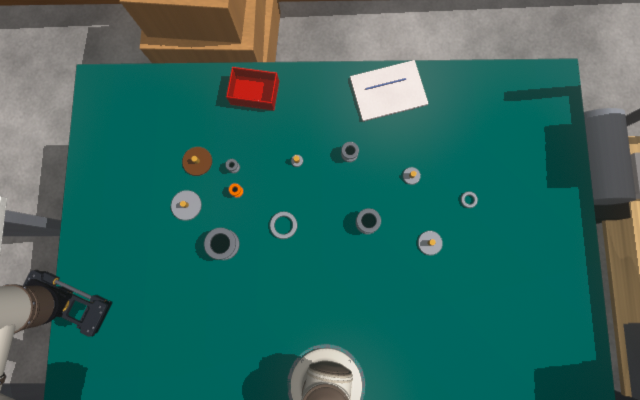

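View pics/t1.png

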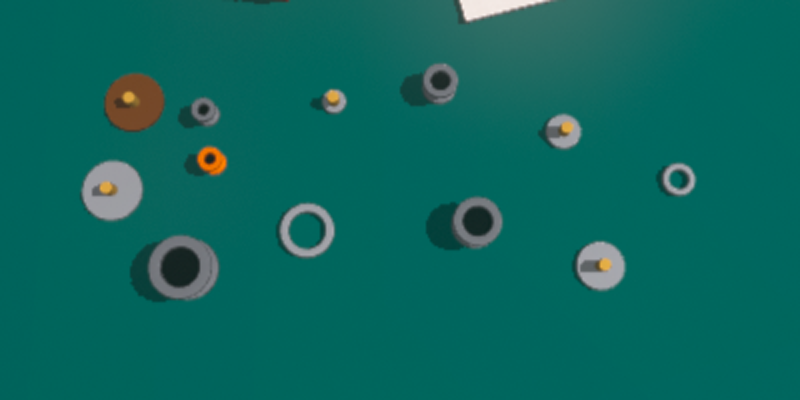

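The top view shows the real cover_90 (grey) at (186,205). The brown look-alike at (197,161) and the orange port at (236,190) are not part of the job. The ports are at 90 (221,244), 70 (368,221), 52 (350,151) and 36 (232,166). The other covers are at 70 (430,243), 52 (412,176) and 36 (297,160). The enlarged crop confirms this by colour and size. Next I'll measure them in both views.

```bash
cat > h.py <<'E'
from station import *
import cv2,numpy as np
from scipy.optimize import minimize
U=6
def proj(c,P):
    f=200/np.tan(np.radians(c['vfov'])/2);T=np.array(c['T']);q=(np.atleast_2d(P)-T[:3,3])@T[:3,:3]
    return np.c_[f*q[:,0]/q[:,2]+c['cx'],f*q[:,1]/q[:,2]+c['cy']]
def ray(c,uv,z):
    f=200/np.tan(np.radians(c['vfov'])/2);T=np.array(c['T'])
    d=T[:3,:3]@np.array([(uv[0]-c['cx'])/f,(uv[1]-c['cy'])/f,1]);o=T[:3,3]
    return o+d*(z-o[2])/d[2]
def circ(x,y,z,r):
    t=np.linspace(0,2*np.pi,60);return np.c_[x+r*np.cos(t),y+r*np.sin(t),0*t+z]
def fit(c,xy,parts,kind,win=0.075,z=0.0):
    """parts: list of lists of (z,r) -> hull each. kind: 'dark' opening or 'obj' not-green. returns xy, IoU"""
    w=proj(c,circ(xy[0],xy[1],z,win));x0,y0=np.floor(w.min(0)).astype(int);x1,y1=np.ceil(w.max(0)).astype(int)
    x0=max(x0,0);y0=max(y0,0)
    im=cv2.resize(c['color'][y0:y1,x0:x1],None,fx=U,fy=U,interpolation=cv2.INTER_CUBIC).astype(int)
    R,G,B=im[...,0],im[...,1],im[...,2]
    if kind=='dark': m=(im.max(2)<70)&(abs(G-R)<22)
    else: m=(G-R<35)&(im.max(2)>45)
    m=m.astype(np.uint8)
    n,l,st,ce=cv2.connectedComponentsWithStats(m)
    p=(proj(c,[[*xy,z]])[0]-[x0,y0]+.5)*U
    k=min([i for i in range(1,n) if st[i,4]>U*U*6],key=lambda i:np.hypot(*(ce[i]-p)));m=(l==k).astype(np.uint8)
    def ren(q):
        o=np.zeros_like(m)
        for pt in parts:
            P=np.vstack([circ(q[0],q[1],zz,r) for zz,r in pt])
            h=cv2.convexHull((((proj(c,P)-[x0,y0]+.5)*U-.5)*16).round().astype(np.int32));cv2.fillConvexPoly(o,h,1,shift=4)
        return o
    cost=lambda q:1-(m&ren(q)).sum()/max(1,(m|ren(q)).sum())
    s=minimize(cost,xy,method='Nelder-Mead',options=dict(initial_simplex=np.array(xy)+np.array([[0,0],[.008,0],[0,.008]]),xatol=1e-4,fatol=1e-4))
    return s.x,1-s.fun
H={90:.056,70:.050,52:.044,36:.038};OP={90:.029,70:.022,52:.015,36:.009}
def port(c,n,xy): return fit(c,xy,[[(H[n],OP[n])]],'dark',win=n/2000+.008,z=H[n])
def cover(c,n,xy,z=0.0): return fit(c,xy,[[(z,n/2000),(z+.008,n/2000)],[(z+.008,.009),(z+.036,.009)]],'obj',win=n/2000+.03,z=z)
E
python3 - <<'E'
from h import *
t=capture('top');s=capture('side')
P={90:(220.5,244),70:(368.5,221),52:(350,150.5),36:(231.5,165)}
C={90:(186,205),70:(430,243),52:(412,176),36:(297,161)}
for n in P:
    x=ray(t,P[n],H[n])[:2];a,b=port(t,n,x),port(s,n,x);print('port',n,x.round(4),*[(q[0].round(4),round(q[1],2)) for q in(a,b)],np.hypot(*a[0]))
for n in C:
    x=ray(t,C[n],.004)[:2];a,b=cover(t,n,x),cover(s,n,x);print('cover',n,x.round(4),*[(q[0].round(4),round(q[1],2)) for q in(a,b)],np.hypot(*a[0]))
print('tcp in top',proj(t,[sense()['tcp_pos']]),sense()['time_s'])
for n,u in dict(brown=(197,161),orange=(236,190),ringL=(283,225),ringS=(469.5,200)).items():print(n,ray(t,u,.006).round(3))
E
```

```text
port 90 [0.3914 0.2961] (array([0.3942, 0.2992]), np.float64(0.91)) (array([0.3931, 0.3025]), np.float64(0.69)) 0.49485383415834455
port 70 [ 0.4553 -0.1258] (array([ 0.4587, -0.1261]), np.float64(0.89)) (array([ 0.4575, -0.124 ]), np.float64(0.74)) 0.4756972797541484
port 52 [ 0.6659 -0.0765] (array([ 0.6684, -0.0762]), np.float64(0.83)) (array([ 0.6674, -0.0737]), np.float64(0.52)) 0.672766879237584Traceback (most recent call last):
  File "<stdin>", line 6, in <module>
  File "h.py", line 36, in port
    def port(c,n,xy): return fit(c,xy,[[(H[n],OP[n])]],'dark',win=n/2000+.008,z=H[n])
                             ~~~^^^^^^^^^^^^^^^^^^^^^^^^^^^^^^^^^^^^^^^^^^^^^^^^^^^^^
  File "h.py", line 25, in fit
    k=min([i for i in range(1,n) if st[i,4]>U*U*6],key=lambda i:np.hypot(*(ce[i]-p)));m=(l==k).astype(np.uint8)
ValueError: min() iterable argument is empty
```

```bash
python3 - <<'E'
s=open('h.py').read()
s=s.replace("    m=m.astype(np.uint8)\n","""    if kind=='fill':
        m=m|((G-R<25)&(im.max(2)<=45))
    m=m.astype(np.uint8)
    if kind!='dark':
        for q in cv2.findContours(m,0,2)[0]: cv2.drawContours(m,[q],0,1,-1)
""",1)
s=s.replace("o=np.zeros_like(m)\n        for pt in parts:","o=np.zeros_like(m)\n        for pt in (parts(q) if callable(parts) else parts):")
s=s.replace("np.array(xy)+np.array([[0,0],[.008,0],[0,.008]])","np.r_[xy,ex]+np.vstack([0*np.r_[xy,ex],np.diag(np.r_[.008,.008,[.004]*len(ex)])])")
s=s.replace("win=0.075,z=0.0):","win=0.075,z=0.0,ex=()):").replace("minimize(cost,xy,","minimize(cost,np.r_[xy,ex],")
s=s.replace("    return s.x,1-s.fun","    globals()['last']=(im,m,ren(s.x));return s.x,1-s.fun")
s+='''
def sil(c,n,xy):
    R=n/2000;h=H[n]
    return fit(c,xy,lambda q:[[(h-.01,R),(h,R)],[(0,abs(q[4])),(h,abs(q[4]))],[(0,abs(q[2])),(abs(q[3]),abs(q[2]))]],'obj',win=R+.028,z=h/2,ex=(R*.9,.008,OP[n]+.002))
'''
open('h.py','w').write(s)
E
python3 - <<'E'
from h import *
import h
t=capture('top');s=capture('side')
P={90:(.394,.299),70:(.4585,-.1255),52:(.668,-.0755),36:(231.5,165)}
P[36]=ray(t,P[36],H[36])[:2]
C={90:(186,205),70:(430,243),52:(412,176),36:(297,161)}
V=[]
def vis(): 
    im,m,r=h.last;v=im.clip(0,255).astype(np.uint8)[...,::-1].copy()
    for k,col in((m,(0,0,255)),(r,(255,255,0))): cv2.drawContours(v,cv2.findContours(k,0,2)[0],-1,col,1)
    V.append(cv2.resize(v,(190,190)))
for n in P:
    for nm,c in(('top',t),('side',s)):
        a=sil(c,n,P[n]);vis();print('port',n,nm,a[0].round(4),round(a[1],3))
for n in C:
    x=ray(t,C[n],.004)[:2]
    for nm,c in(('top',t),('side',s)):
        a=cover(c,n,x);vis();print('cover',n,nm,a[0].round(4),round(a[1],3))
cv2.imwrite('pics/fit.png',np.vstack([np.hstack(V[i:i+4]) for i in(0,4,8,12)])[:, :])
E
python3 -c "
import cv2;a=cv2.imread('pics/fit.png');cv2.imwrite('pics/fit.png',cv2.resize(a,(600,600)))"
```

```text
port 90 top [0.3941 0.3004 0.045  0.0046 0.0329] 0.986
port 90 side [0.3919 0.3009 0.044  0.0107 0.029 ] 0.977
port 70 top [ 0.4575 -0.1246  0.0337  0.0071  0.0249] 0.985
port 70 side [ 0.4555 -0.1241  0.0342  0.01    0.0238] 0.978
port 52 top [ 0.6681 -0.0752  0.0255  0.0071  0.0186] 0.974
port 52 side [ 0.666  -0.0741  0.025   0.0106  0.0187] 0.96
port 36 top [0.6282 0.2779 0.0171 0.0059 0.0094] 0.961
port 36 side [0.6261 0.2791 0.017  0.0091 0.0134] 0.942
cover 90 top [0.5125 0.4185] 0.982
cover 90 side [0.5107 0.4201] 0.975
cover 70 top [ 0.396  -0.3072] 0.988
cover 70 side [ 0.3943 -0.3059] 0.977
cover 52 top [ 0.5977 -0.2609] 0.972
cover 52 side [ 0.5965 -0.2592] 0.957
cover 36 top [0.6478 0.0852] 0.97
cover 36 side [0.6461 0.0876] 0.933
```

View pics/fit.png

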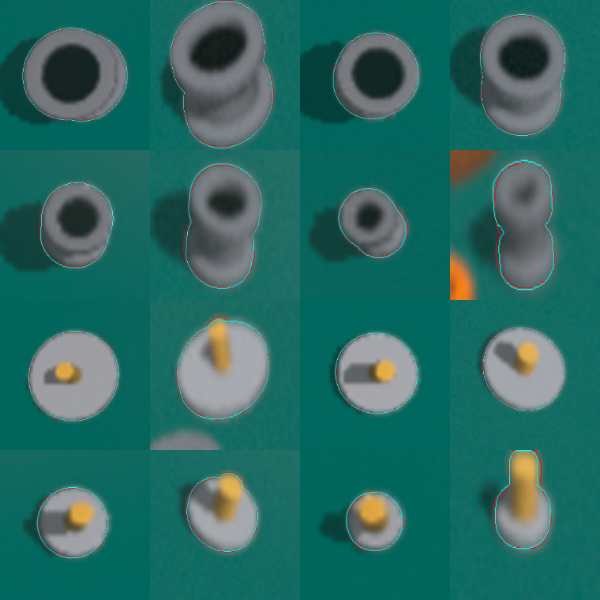

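The fits hug the outlines in both views. The two cameras differ by a constant of about (2,-1.2) mm, so I'll average them. First move: go above cover_90.

>>> apply_moves(
  steps=[
    [[0.5,20,2,5,0,0,0],[0.5,43,5,15,0,0,0],[0.5,43,5,20,0,0,0],[0.5,43,5,20,0,0,0],[0.5,43,5,20,0,0,0],[0.5,43,5,20,0,0,0],[0.5,43,5,20,0,0,0],[0.5,23,4.4,20,0,0,0],[0.5,0,0,0,0,0,0],[0.5,0,0,0,0,0,0]],
  ],
)

```text
time_s: 2.55
tcp_pos: [0.5108, 0.4198, 0.0998]
ee_rot: [[0.917, -0.399, 0.0], [-0.399, -0.917, 0.0], [0.0, -0.001, -1.0]]
wrist_force: [0.2, -0.3, 0.6]
gripper_width: 0.5
```

```bash
cat >> h.py <<'E'
def to(x,y,z):
    q=sense();R=q['ee_rot'];p=np.array(q['tcp_pos']);a=-.41096
    Rn=np.array([[np.cos(a),np.sin(a),0],[np.sin(a),-np.cos(a),0],[0,0,-1]])
    rv=cv2.Rodrigues(np.array(R).T@Rn)[0].ravel()
    print('t',round(q['time_s'],2),'tcp',p.round(4),'need tool mm',(Rn.T@(np.array([x,y,z])-p)*1e3).round(1),'rot',rv.round(4),'F',np.round(q['wrist_force'],1),'g',round(q['gripper_width'],3))
E
python3 - <<'E'
from h import *
to(.5116,.4193,.028)
E
```

```text
t 2.55 tcp [0.5108 0.4198 0.0998] need tool mm [ 0.9  0.2 71.8] rot [-0.0005 -0.0003  0.0008] F [ 0.2 -0.3  0.6] g 0.5
```

>>> apply_moves(
  steps=[
    [[0.5,0.9,0.2,20,0,0,0],[0.5,0,0,22,0,0,0],[0.5,0,0,20,0,0,0],[0.5,0,0,9,0,0,0],[0.5,0,0,0,0,0,0],[0.5,0,0,0,0,0,0]],
  ],
)

```text
time_s: 3.3
tcp_pos: [0.512, 0.4198, 0.0298]
ee_rot: [[0.917, -0.399, 0.002], [-0.399, -0.917, 0.002], [0.001, -0.002, -1.0]]
wrist_force: [-0.5, 0.5, 0.0]
gripper_width: 0.501
```

>>> apply_moves(
  steps=[
    [[0,0,0,0,0,0,0],[0,0,0,0,0,0,0],[0,0,0,0,0,0,0],[0,0,0,0,0,0,0],[0,0,0,0,0,0,0]],
  ],
)

```text
time_s: 3.92
tcp_pos: [0.5118, 0.4188, 0.0287]
ee_rot: [[0.917, -0.399, 0.0], [-0.399, -0.917, -0.0], [0.0, 0.0, -1.0]]
wrist_force: [0.2, 0.4, 2.0]
gripper_width: 0.2
```

>>> apply_moves(
  steps=[
    [[0,0,0,-5,0,0,0],[0,0,0,-15,0,0,0],[0,0,0,-20,0,0,0],[0,0,0,-20,0,0,0],[0,-6,16,-16,0,0,0],[0,-12,30,0,0,0,0],[0,-14,35,0,0,0,0],[0,-14,35,0,0,0,0],[0,-10,25,0,0,0,0],[0,-5.3,15.1,0,0,0,0],[0,0,0,0,0,0,0],[0,0,0,0,0,0,0]],
  ],
)

```text
time_s: 5.42
tcp_pos: [0.3942, 0.3014, 0.105]
ee_rot: [[0.917, -0.399, 0.001], [-0.399, -0.917, 0.002], [0.001, -0.002, -1.0]]
wrist_force: [0.4, -0.7, -2.5]
gripper_width: 0.2
```

```bash
python3 - <<'E'
from h import *
to(.3930,.3007,.0848)
c=capture('side');cv2.imwrite('pics/s2.png',cv2.resize(c['color'][100:250,120:320,::-1],None,fx=4,fy=4))
E
```

```text
t 5.42 tcp [0.3942 0.3014 0.105 ] need tool mm [-0.8  1.2 20.2] rot [-0.002  -0.0007  0.0005] F [ 0.4 -0.7 -2.5] g 0.2
```

View pics/s2.png

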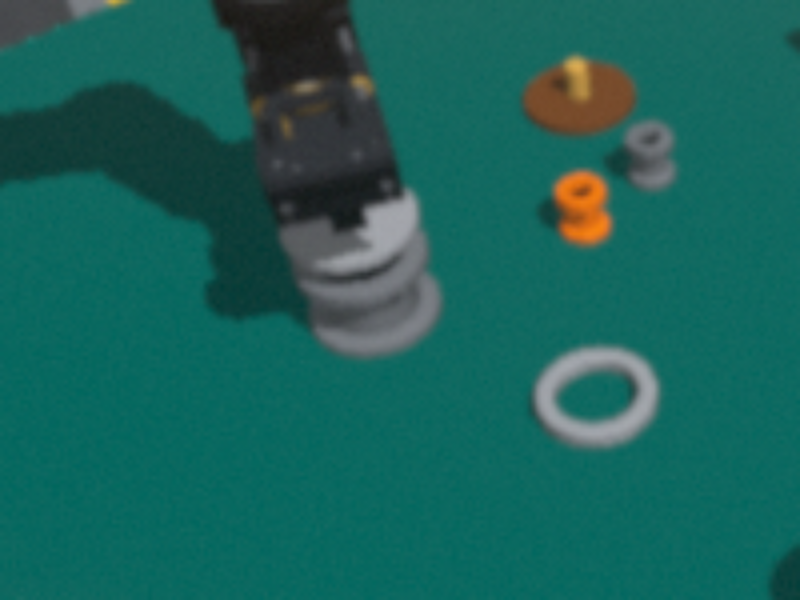

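The side crop shows the cover held level at (355,235), just above port_90. I'll lower it gently.

>>> apply_moves(
  steps=[
    [[0,0,0,8,0,0,0],[0,0,0,7,0,0,0],[0,0,0,3,0,0,0],[0,0,0,1,0,0,0],[0,0,0,0.5,0,0,0],[0,0,0,0,0,0,0],[0,0,0,0,0,0,0]],
  ],
)

```text
time_s: 6.35
tcp_pos: [0.3933, 0.3003, 0.0853]
ee_rot: [[0.917, -0.399, 0.0], [-0.399, -0.917, 0.0], [0.0, -0.0, -1.0]]
wrist_force: [-0.1, 0.1, -2.5]
gripper_width: 0.202
```

>>> apply_moves(
  steps=[
    [[0,0,0,0.5,0,0,0],[0,0,0,0,0,0,0],[0,0,0,0,0,0,0]],
  ],
)

```text
time_s: 6.72
tcp_pos: [0.3932, 0.3003, 0.0847]
ee_rot: [[0.917, -0.399, 0.0], [-0.399, -0.917, 0.0], [0.0, -0.0, -1.0]]
wrist_force: [-0.4, 0.2, -1.3]
gripper_width: 0.197
```

>>> apply_moves(
  steps=[
    [[0,0,0,0.5,0,0,0],[0,0,0,0,0,0,0],[0,0,0,0,0,0,0]],
  ],
)

```text
time_s: 7.1
tcp_pos: [0.3932, 0.3003, 0.0846]
ee_rot: [[0.917, -0.399, 0.0], [-0.399, -0.917, 0.0], [0.0, -0.0, -1.0]]
wrist_force: [-2.5, -1.5, 4.8]
gripper_width: 0.198
```

In contact (+4.8 N). Next: release, rise and check.

>>> apply_moves(
  steps=[
    [[0.5,0,0,0,0,0,0],[0.5,0,0,0,0,0,0],[0.5,0,0,0,0,0,0],[0.5,0,0,0,0,0,0],[0.5,0,0,-8,0,0,0],[0.5,0,0,-20,0,0,0],[0.5,0,0,-20,0,0,0],[0.5,20,40,-15,0,0,0],[0.5,20,50,0,0,0,0],[0.5,20,50,0,0,0,0],[0.5,20,50,0,0,0,0],[0.5,20,50,0,0,0,0]],
  ],
)

```text
time_s: 8.6
tcp_pos: [0.389, 0.0388, 0.1478]
ee_rot: [[0.917, -0.399, 0.002], [-0.399, -0.917, 0.001], [0.001, -0.001, -1.0]]
wrist_force: [1.5, 0.6, -0.9]
gripper_width: 0.499
```

```bash
cat >> h.py <<'E'
def check(n,xy):
    V=[];
    for nm in('top','side'):
        c=capture(nm);h=H[n];R=n/2000
        F=dict(zip((90,70,52,36),((.0445,.029),(.034,.024),(.0252,.0187),(.017,.0125))))[n]
        # fit cover xy (q0,q1) and port xy (q2,q3) jointly
        def pt(q): X=q[2],q[3];return [[(h,R,0),(h+.008,R,0)],[(h+.008,.009,0),(h+.036,.009,0)],[(h-.01,R,1),(h,R,1)],[(0,F[1],1),(h,F[1],1)],[(0,F[0],1),(.01,F[0],1)]]
        a=fit2(c,xy,pt,R+.045,h/2);V.append(cv2.resize(a[2],(390,390)))
        print(n,nm,'cover',a[0][:2].round(4),'port',a[0][2:].round(4),'diff mm',((a[0][:2]-a[0][2:])*1e3).round(1),round(a[1],3))
    cv2.imwrite(f'pics/chk{n}_{int(sense()["time_s"]*10)}.png',np.hstack(V));print(int(sense()["time_s"]*10))
def fit2(c,xy,pt,win,z):
    w=proj(c,circ(*xy,z,win));x0,y0=np.floor(w.min(0)).astype(int);x1,y1=np.ceil(w.max(0)).astype(int)
    im=cv2.resize(c['color'][y0:y1,x0:x1],None,fx=U,fy=U,interpolation=cv2.INTER_CUBIC).astype(int)
    m=((im[...,1]-im[...,0]<35)&(im.max(2)>45)).astype(np.uint8)
    for q in cv2.findContours(m,0,2)[0]: cv2.drawContours(m,[q],0,1,-1)
    n,l,st,ce=cv2.connectedComponentsWithStats(m);p=(proj(c,[[*xy,z]])[0]-[x0,y0]+.5)*U
    k=min([i for i in range(1,n) if st[i,4]>U*U*20],key=lambda i:np.hypot(*(ce[i]-p)));m=(l==k).astype(np.uint8)
    def ren(q):
        o=np.zeros_like(m)
        for part in pt(q):
            P=np.vstack([circ(*(q[2*s:2*s+2]),zz,r) for zz,r,s in part])
            cv2.fillConvexPoly(o,cv2.convexHull((((proj(c,P)-[x0,y0]+.5)*U-.5)*16).round().astype(np.int32)),1,shift=4)
        return o
    cost=lambda q:1-(m&ren(q)).sum()/max(1,(m|ren(q)).sum())
    q0=np.r_[xy,xy];s=minimize(cost,q0,method='Nelder-Mead',options=dict(initial_simplex=q0+np.vstack([0*q0,np.eye(4)*.005]),xatol=5e-5,fatol=5e-5,maxiter=600))
    v=im.clip(0,255).astype(np.uint8)[...,::-1].copy();cv2.drawContours(v,cv2.findContours(ren(s.x),0,2)[0],-1,(255,255,0),1)
    return s.x,1-s.fun,v
E
python3 - <<'E'
from h import *
to(.3952,-.3066,.1);check(90,(.393,.3007))
E
ls pics
```

```text
t 8.6 tcp [0.389  0.0388 0.1478] need tool mm [143.7 314.2  47.8] rot [-0.0012 -0.0012  0.001 ] F [ 1.5  0.6 -0.9] g 0.499
90 top cover [0.3936 0.3009] port [0.3444 0.2531] diff mm [49.2 47.8] 0.72
90 side cover [0.3922 0.3015] port [0.3909 0.2993] diff mm [1.3 2.2] 0.978
87
chk90_87.png
fit.png
s2.png
side0.png
t1.png
top0.png
```

Against the pre-placement port fit from the same camera, cover_90 is within about 0.6 mm. In the top view the arm hides part of it, so I'll recheck later. On to cover_70.

>>> apply_moves(
  steps=[
    [[0.5,20,45,0,0,0,0],[0.5,20,45,0,0,0,0],[0.5,20,45,0,0,0,0],[0.5,20,45,0,0,0,0],[0.5,20,45,10,0,0,0],[0.5,20,45,20,0,0,0],[0.5,14,30,17.5,0,0,0],[0.5,10.6,15.8,0,0,0,0],[0.5,0,0,0,0,0,0],[0.5,0,0,0,0,0,0]],
  ],
)

```text
time_s: 9.95
tcp_pos: [0.396, -0.3063, 0.1004]
ee_rot: [[0.917, -0.398, 0.001], [-0.398, -0.917, -0.0], [0.001, -0.0, -1.0]]
wrist_force: [0.2, 0.6, 0.6]
gripper_width: 0.498
```

```bash
python3 - <<'E'
from h import *
to(.3952,-.3066,.0285);check(90,(.393,.3007))
E
```

```text
t 9.95 tcp [ 0.396  -0.3063  0.1004] need tool mm [-0.6  0.5 71.9] rot [-0.0002 -0.0011  0.0011] F [0.2 0.6 0.6] g 0.498
90 top cover [0.3933 0.3012] port [0.3935 0.2987] diff mm [-0.2  2.5] 0.984
90 side cover [0.3924 0.3012] port [0.391  0.3001] diff mm [1.3 1. ] 0.982
100
```

Cover_90 rechecks at about 0.6 mm off (average of both views). Picking cover_70.

>>> apply_moves(
  steps=[
    [[0.5,-0.2,0.2,20,0,0,0],[0.5,0,0,22,0,0,0],[0.5,0,0,20,0,0,0],[0.5,0,0,9,0,0,0],[0.5,0,0,0,0,0,0],[0.5,0,0,0,0,0,0],[0,0,0,0,0,0,0],[0,0,0,0,0,0,0],[0,0,0,0,0,0,0],[0,0,0,0,0,0,0],[0,0,0,0,0,0,0]],
  ],
)

```text
time_s: 11.42
tcp_pos: [0.3953, -0.3072, 0.0287]
ee_rot: [[0.917, -0.399, 0.0], [-0.399, -0.917, -0.0], [0.0, 0.0, -1.0]]
wrist_force: [-0.7, 0.1, 1.6]
gripper_width: 0.194
```

>>> apply_moves(
  steps=[
    [[0,0,0,-5,0,0,0],[0,0,0,-15,0,0,0],[0,0,0,-20,0,0,0],[0,0,0,-20,0,0,0],[0,-1,-15,-10,0,0,0],[0,-3,-30,0,0,0,0],[0,-4,-40,0,0,0,0],[0,-4,-40,0,0,0,0],[0,-3,-36,0,0,0,0],[0,-1.6,-20.7,0,0,0,0],[0,0,-10,0,0,0,0],[0,0,0,0,0,0,0]],
  ],
)

```text
time_s: 12.92
tcp_pos: [0.4565, -0.1242, 0.0984]
ee_rot: [[0.917, -0.398, -0.001], [-0.398, -0.917, 0.0], [-0.001, 0.0, -1.0]]
wrist_force: [-0.1, 1.0, -1.0]
gripper_width: 0.195
```

>>> apply_moves(
  steps=[
    [[0,0,0,8,0,0,0],[0,0,0,7,0,0,0],[0,0,0,3,0,0,0],[0,0,0,1,0,0,0],[0,0,0,1,0,0,0],[0,0,0,0,0,0,0],[0,0,0,0,0,0,0]],
  ],
)

```text
time_s: 13.8
tcp_pos: [0.4567, -0.1247, 0.0787]
ee_rot: [[0.917, -0.399, 0.0], [-0.399, -0.917, -0.0], [0.0, -0.0, -1.0]]
wrist_force: [0.1, -0.1, -0.3]
gripper_width: 0.198
```

>>> apply_moves(
  steps=[
    [[0,0,0,0.5,0,0,0],[0,0,0,0,0,0,0],[0,0,0,0,0,0,0]],
  ],
)

```text
time_s: 14.18
tcp_pos: [0.4567, -0.1247, 0.0787]
ee_rot: [[0.917, -0.399, 0.001], [-0.399, -0.917, -0.0], [0.001, -0.0, -1.0]]
wrist_force: [-1.8, 0.6, 5.4]
gripper_width: 0.203
```

>>> apply_moves(
  steps=[
    [[0.5,0,0,0,0,0,0],[0.5,0,0,0,0,0,0],[0.5,0,0,0,0,0,0],[0.5,0,0,0,0,0,0],[0.5,0,0,-8,0,0,0],[0.5,0,0,-20,0,0,0],[0.5,0,0,-20,0,0,0],[0.5,40,10,-15,0,0,0],[0.5,50,20,0,0,0,0],[0.5,50,20,10,0,0,0],[0.5,30,12,20,0,0,0],[0.5,13.1,6.2,11.5,0,0,0]],
  ],
)

```text
time_s: 15.68
tcp_pos: [0.5975, -0.2615, 0.0983]
ee_rot: [[0.916, -0.401, -0.001], [-0.401, -0.916, 0.0], [-0.001, 0.0, -1.0]]
wrist_force: [-0.6, 0.4, -0.6]
gripper_width: 0.499
```

>>> apply_moves(
  steps=[
    [[0.5,0,0,0,0,0,0],[0.5,0,0,0,0,0,0]],
  ],
)

```text
time_s: 15.92
tcp_pos: [0.5969, -0.2597, 0.1004]
ee_rot: [[0.917, -0.399, 0.0], [-0.399, -0.917, -0.0], [0.0, -0.0, -1.0]]
wrist_force: [-0.1, -0.2, -0.0]
gripper_width: 0.501
```

```bash
python3 - <<'E'
from h import *
to(.5971,-.2601,.1);check(70,(.4565,-.1244))
E
```

```text
t 15.93 tcp [ 0.5969 -0.2597  0.1004] need tool mm [0.4 0.3 0.4] rot [-0.0001 -0.0005  0.0009] F [-0.1 -0.2 -0. ] g 0.501
70 top cover [ 0.4926 -0.1314] port [ 0.423  -0.1206] diff mm [ 69.6 -10.8] 0.336
70 side cover [ 0.4553 -0.1236] port [ 0.4563 -0.124 ] diff mm [-1.1  0.4] 0.98
160
```

>>> apply_moves(
  steps=[
    [[0.5,0,0,20,0,0,0],[0.5,0,0,22,0,0,0],[0.5,0,0,20,0,0,0],[0.5,0,0,9,0,0,0],[0.5,0,0,0,0,0,0],[0.5,0,0,0,0,0,0],[0,0,0,0,0,0,0],[0,0,0,0,0,0,0],[0,0,0,0,0,0,0],[0,0,0,0,0,0,0],[0,0,0,0,0,0,0]],
  ],
)

```text
time_s: 17.4
tcp_pos: [0.5972, -0.2604, 0.0287]
ee_rot: [[0.917, -0.399, 0.0], [-0.399, -0.917, -0.0], [0.0, 0.0, -1.0]]
wrist_force: [-0.8, 0.3, 1.2]
gripper_width: 0.197
```

>>> apply_moves(
  steps=[
    [[0,0,0,-5,0,0,0],[0,0,0,-15,0,0,0],[0,0,0,-20,0,0,0],[0,0,0,-20,0,0,0],[0,-1,-15,-4,0,0,0],[0,-2,-30,0,0,0,0],[0,-2,-42,0,0,0,0],[0,-2,-42,0,0,0,0],[0,-2,-38,0,0,0,0],[0,-1,-20.9,0,0,0,0],[0,0,-10,0,0,0,0],[0,0,0,0,0,0,0]],
  ],
)

```text
time_s: 18.9
tcp_pos: [0.6669, -0.0748, 0.0923]
ee_rot: [[0.917, -0.399, -0.001], [-0.399, -0.917, -0.0], [-0.0, 0.0, -1.0]]
wrist_force: [0.1, -0.0, -1.4]
gripper_width: 0.196
```

>>> apply_moves(
  steps=[
    [[0,0,0,8,0,0,0],[0,0,0,7,0,0,0],[0,0,0,3,0,0,0],[0,0,0,1,0,0,0],[0,0,0,1,0,0,0],[0,0,0,0,0,0,0],[0,0,0,0,0,0,0]],
  ],
)

```text
time_s: 19.77
tcp_pos: [0.6671, -0.0749, 0.0728]
ee_rot: [[0.917, -0.399, 0.0], [-0.399, -0.917, 0.0], [0.0, -0.0, -1.0]]
wrist_force: [-0.2, -0.1, -0.8]
gripper_width: 0.193
```

>>> apply_moves(
  steps=[
    [[0,0,0,0.5,0,0,0],[0,0,0,0,0,0,0],[0,0,0,0,0,0,0]],
  ],
)

```text
time_s: 20.15
tcp_pos: [0.6672, -0.0749, 0.0727]
ee_rot: [[0.917, -0.399, 0.0], [-0.399, -0.917, -0.0], [0.0, -0.0, -1.0]]
wrist_force: [-1.9, -0.1, 3.7]
gripper_width: 0.194
```

>>> apply_moves(
  steps=[
    [[0.5,0,0,0,0,0,0],[0.5,0,0,0,0,0,0],[0.5,0,0,0,0,0,0],[0.5,0,0,0,0,0,0],[0.5,0,0,-8,0,0,0],[0.5,0,0,-20,0,0,0],[0.5,0,0,-20,0,0,0],[0.5,-15,-25,-5,0,0,0],[0.5,-20,-35,0,0,0,0],[0.5,-20,-35,5,0,0,0],[0.5,-20,-30,10,0,0,0],[0.5,-7.7,-14.7,10.5,0,0,0]],
  ],
)

```text
time_s: 21.65
tcp_pos: [0.6471, 0.088, 0.1001]
ee_rot: [[0.918, -0.398, 0.001], [-0.398, -0.918, 0.0], [0.001, -0.001, -1.0]]
wrist_force: [0.4, -1.0, -0.0]
gripper_width: 0.499
```

>>> apply_moves(
  steps=[
    [[0.5,0,0,0,0,0,0],[0.5,0,0,0,0,0,0]],
  ],
)

```text
time_s: 21.9
tcp_pos: [0.6474, 0.0852, 0.0998]
ee_rot: [[0.916, -0.4, 0.0], [-0.4, -0.916, -0.0], [0.0, 0.0, -1.0]]
wrist_force: [-0.2, -0.7, -0.2]
gripper_width: 0.504
```

```bash
python3 - <<'E'
from h import *
to(.6470,.0864,.1);check(70,(.4565,-.1244));check(52,(.667,-.0747))
E
```

```text
t 21.9 tcp [0.6474 0.0852 0.0998] need tool mm [-0.9 -0.9 -0.2] rot [ 0.     -0.0004 -0.0007] F [-0.2 -0.7 -0.2] g 0.504
70 top cover [ 0.4573 -0.1251] port [ 0.4576 -0.1243] diff mm [-0.3 -0.7] 0.986
70 side cover [ 0.4555 -0.1235] port [ 0.4561 -0.124 ] diff mm [-0.6  0.6] 0.978
220
52 top cover [ 0.6675 -0.0759] port [ 0.6678 -0.0742] diff mm [-0.3 -1.7] 0.974
52 side cover [ 0.6673 -0.0743] port [ 0.6664 -0.0735] diff mm [ 0.9 -0.9] 0.959
221
```

Both are within about 0.6 mm on average. Now cover_36, the grey one at (297,160), to the grey port_36 at (232,166), which is not the orange one at (236,190).

>>> apply_moves(
  steps=[
    [[0.5,0,0,20,0,0,0],[0.5,0,0,22,0,0,0],[0.5,0,0,20,0,0,0],[0.5,0,0,9,0,0,0],[0.5,0,0,0,0,0,0],[0.5,0,0,0,0,0,0],[0,0,0,0,0,0,0],[0,0,0,0,0,0,0],[0,0,0,0,0,0,0],[0,0,0,0,0,0,0],[0,0,0,0,0,0,0]],
  ],
)

```text
time_s: 23.48
tcp_pos: [0.647, 0.0862, 0.0288]
ee_rot: [[0.917, -0.399, 0.0], [-0.399, -0.917, -0.0], [0.0, 0.0, -1.0]]
wrist_force: [-0.8, -0.4, 1.9]
gripper_width: 0.202
```

>>> apply_moves(
  steps=[
    [[0,0,0,-5,0,0,0],[0,0,0,-15,0,0,0],[0,0,0,-20,0,0,0],[0,0,0,-18,0,0,0],[0,-9,-15,0,0,0,0],[0,-17,-30,0,0,0,0],[0,-20,-35,0,0,0,0],[0,-20,-35,0,0,0,0],[0,-17,-30,0,0,0,0],[0,-9,-15,0,0,0,0],[0,-2.9,-8.2,0,0,0,0],[0,0,0,0,0,0,0]],
  ],
)

```text
time_s: 24.98
tcp_pos: [0.6271, 0.2782, 0.0863]
ee_rot: [[0.917, -0.399, -0.0], [-0.399, -0.917, -0.0], [-0.0, 0.0, -1.0]]
wrist_force: [-0.5, -0.5, -1.3]
gripper_width: 0.197
```

>>> apply_moves(
  steps=[
    [[0,0,0,8,0,0,0],[0,0,0,7,0,0,0],[0,0,0,3,0,0,0],[0,0,0,1,0,0,0],[0,0,0,1,0,0,0],[0,0,0,0,0,0,0],[0,0,0,0,0,0,0]],
  ],
)

```text
time_s: 25.85
tcp_pos: [0.6273, 0.2784, 0.0668]
ee_rot: [[0.917, -0.399, 0.0], [-0.399, -0.917, 0.0], [0.0, -0.0, -1.0]]
wrist_force: [-0.1, -0.7, 0.3]
gripper_width: 0.198
```

>>> apply_moves(
  steps=[
    [[0,0,0,0.5,0,0,0],[0,0,0,0,0,0,0],[0,0,0,0,0,0,0]],
  ],
)

```text
time_s: 26.22
tcp_pos: [0.6273, 0.2784, 0.0668]
ee_rot: [[0.917, -0.399, 0.001], [-0.399, -0.917, 0.0], [0.0, -0.0, -1.0]]
wrist_force: [-1.6, 0.4, 3.0]
gripper_width: 0.201
```

>>> apply_moves(
  steps=[
    [[0.5,0,0,0,0,0,0],[0.5,0,0,0,0,0,0],[0.5,0,0,0,0,0,0],[0.5,0,0,0,0,0,0],[0.5,0,0,-8,0,0,0],[0.5,0,0,-20,0,0,0],[0.5,0,0,-30,0,0,0],[0.5,0,0,-40,0,0,0],[0.5,-20,-5,-40,0,0,0],[0.5,-40,-10,-30,0,0,0],[0.5,-40,-10,0,0,0,0],[0.5,-40,-10,0,0,0,0]],
  ],
)

```text
time_s: 27.72
tcp_pos: [0.5119, 0.367, 0.2355]
ee_rot: [[0.917, -0.4, 0.001], [-0.4, -0.917, 0.002], [0.001, -0.002, -1.0]]
wrist_force: [1.7, 0.9, -0.0]
gripper_width: 0.502
```

>>> apply_moves(
  steps=[
    [[0.5,-40,-10,0,0,0,0],[0.5,-40,-10,0,0,0,0],[0.5,-40,-10,0,0,0,0],[0.5,-40,-10,0,0,0,0],[0.5,-40,-10,0,0,0,0],[0.5,-40,-10,0,0,0,0],[0.5,-40,-10,0,0,0,0],[0.5,-40,-10,0,0,0,0],[0.5,0,0,0,0,0,0],[0.5,0,0,0,0,0,0]],
  ],
)

```text
time_s: 28.98
tcp_pos: [0.2515, 0.5672, 0.2344]
ee_rot: [[0.917, -0.399, 0.0], [-0.399, -0.917, 0.0], [0.0, -0.0, -1.0]]
wrist_force: [-0.1, -0.0, -0.7]
gripper_width: 0.501
```

```bash
python3 - <<'E'
from h import *
to(.25,.573,.24)
for n,x in {90:(.393,.3007),70:(.4565,-.1244),52:(.667,-.0747),36:(.6272,.2785)}.items(): check(n,x)
t=capture('top');s=capture('side')
cv2.imwrite('pics/fin.png',np.vstack([cv2.resize(c['color'][100:280,150:490,::-1],(560,296),interpolation=cv2.INTER_CUBIC) for c in(t,s)]))
cs=[cv2.imread(f) for f in sorted(__import__('glob').glob('pics/chk*'))[-0:]]
E
ls -t pics | head -5
```

```text
t 28.98 tcp [0.2515 0.5672 0.2344] need tool mm [-3.7 -4.7 -5.6] rot [-0.0002 -0.0001  0.0004] F [-0.1 -0.  -0.7] g 0.501
90 top cover [0.3933 0.3011] port [0.3944 0.2997] diff mm [-1.1  1.4] 0.988
90 side cover [0.3922 0.3016] port [0.3922 0.302 ] diff mm [-0.  -0.4] 0.983
290
70 top cover [ 0.4563 -0.123 ] port [ 0.4576 -0.1256] diff mm [-1.3  2.5] 0.979
70 side cover [ 0.4556 -0.1235] port [ 0.456  -0.1241] diff mm [-0.5  0.6] 0.977
291
52 top cover [ 0.6675 -0.0758] port [ 0.6681 -0.0747] diff mm [-0.5 -1.1] 0.979
52 side cover [ 0.6674 -0.0741] port [ 0.6665 -0.0736] diff mm [ 0.8 -0.5] 0.957
292
36 top cover [0.6275 0.2784] port [0.6287 0.2776] diff mm [-1.1  0.8] 0.962
36 side cover [0.6063 0.3242] port [0.6267 0.2802] diff mm [-20.4  44. ] 0.776
293
fin.png
chk36_293.png
chk52_292.png
chk70_291.png
chk90_290.png
```

View pics/fin.png

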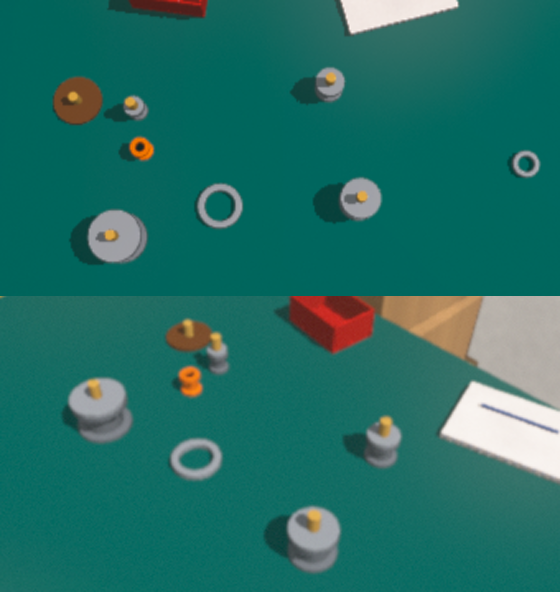

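All four ports are capped, in the top view at (115,237), (360,198), (330,82) and (135,107). The rings and look-alikes have not moved. The side fit for 36 failed because the brown disc merged with it in that view, so I'll look at that crop.

View pics/chk36_293.png

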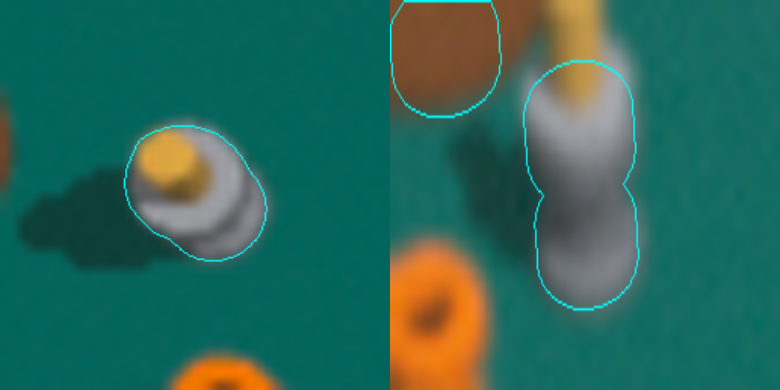

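In the side crop, cover_36 sits flat and in line with the port (columns ~580 and 580). In the top view it is 0.9 mm off the port measurement taken before placing. Handing in.

```bash
python3 -c "
from station import *
print(r.finish_job())"
```

```text
the job is handed in; nothing more can be done
None
```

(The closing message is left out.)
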